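# Shut and lock the drain of the marbling tray

## Robot

A 6-joint arm with a two-finger parallel gripper is mounted at the origin on the work surface. World frame = base frame: x ahead of the robot, y to its left, z up, the work surface at z = 0. Lengths are in mm, angles in rad, forces in N, time in s.
With the tool pointing down it reaches from about 275 to 750 mm from the base axis. Payload 10.2 kg.
Tool frame: the origin (TCP) lies on the centre line of the jaws, within the pads' length; the fingertips stand 17 mm ahead of it and the grasp point (between the pads) lies 2 mm behind it; z points along the fingers, y is the line along which they close (so a half turn about z gives the same grasp; the last joint's range is limited). The gripper opens to 85 mm and grips with 20 to 120 N. Pads are 22 mm wide; open, the fingers measure 114 mm over their backs; the gripper's body (76 mm by 85 mm) begins 54 mm behind the grasp point. The pads swing forward as they close: fully open they stand 13 mm farther back than shut.
Start: joints at [0.934, 0.313, 1.498, -0, 1.331, -0.223], TCP at [211.111, 480.691, 248.294] pointing down, gripper open.
Joint ranges: [-2.94, 2.94], [-0.97, 2.17], [0.19, 2.56], [-1.23, 4.37], [0.02, 3.11], [-2.88, 2.88]. Speed limits (rad/s): [2.39, 2.39, 3.01, 3.14, 3.14, 3.14].

## Interface

Orientations are given as a unit quaternion [w, x, y, z].
In Python, from rig import ctrl gives the robot as it stands. The module is installed in compiled form; this text tells all that it offers.
- The arm moves only by the shell command python3 -m jog 'ROWS' [FORCE]. ROWS is JSON, a list of rows, each an object with "delta_pos": the shift along the world's x, y, z in mm, a list of three; "angular": the turn, a rotation vector about the world's x, y, z in rad, a list of three; "fingers": the opening, from 0 (shut) to 1 (fully open). In form: [{"delta_pos": [tx, ty, tz], "angular": [rx, ry, rz], "fingers": fingers}, ...]. A call has 1 to 10 rows; each row is the pose to reach, as a shift and turn from the pose commanded when the call began; what a row does not reach only later rows make up. A row lasts 1/8 s, in which the tool goes at most 62.5 mm and 10.7 degrees, less where a joint would pass 70% of its speed; a pose out of reach is approached as far as the arm can. A call with a gripper value outside its range is refused whole. The fingers move at their own pace and stop on an object; FORCE is the grip in N (left out, the last holds). Time passes only in rows, so rows that repeat a pose let the fingers close. It gives the time, the measured TCP pose, the force, the opening and the grip force at its end, in the units of the state.
- ctrl.sense(): the state, without advancing time (a new reading comes with each control period).
- ctrl.capture(name): name is "scene" or "top" or "wrist"; returns a dict with "pixels" (480x640x3 uint8, blue, green, red), "fx", "fy", "cx", "cy" (pixels), "R" (3x3) and "t" (3): a world point X has camera coordinates R X + t. Camera axes: x right, y down, z forward; pixel columns grow to the right and rows downward; lengths in mm; the calibration is good to about 2 mm. A picture is of the moment at which its call begins. There is no depth.
- ctrl.finish_job(): hands the job in; it is judged then, once.
The state is a dict: "time_s": time; "joints": joint angles; "dq": joint speeds; "tau": joint torques, N m; "eef_pos": TCP position; "ee_rot": TCP orientation; "force": force on the tool from outside, world axes, zero at the start; "wrist_torque": the same for the moment, N m; "grip_width": opening from 0.0 (shut) to 1.0 (fully open); "grip_force": force on a finger pad.
Only numpy, scipy, OpenCV 4.12 (cv2) and the standard library are available. Lean on these libraries where they do the work, as an engineer would, in place of code of your own. Each camera call takes 0.05 s, during which the arm holds its last target. There are 200 camera calls.

## Task

The empty marbling tray is about to be filled again, so shut its drain: with your fingertips, push the black knob along the long leg of its L-shaped slot to the corner, then push it round the corner and along the short leg, fully home at the slot's closed end, and let go. Only push the knob, do not pull it upward, and leave the jars, cup, glass muller, brush, stylus and comb where they are.

Things in the scene. Friction and masses are not known exactly. Their poses are not given: they have to be found in the camera images.
- tray: Fixed sheet-steel marbling tray, aluminium gate block on its near side. Origin: centre of the block's underside, on the table; z up. Block 130 (x) by 200 (y) by 45 mm high; L slot in its flat top, pin centre from (-25,-50) along +y to corner (-25,50), then along +x to end (25,50) mm. Tray: x 80 to 350, y -210 to 210, walls 60 mm high; thin shutter blade before it at x 70 to 78, 60 mm high
- knob_top (a point): centre of the knob's flat top, 90 mm above the table. Knob: upright black plastic cylinder, 30 mm diameter, 36 mm high (underside 9 mm over the gate block), on a 12 mm steel pin standing in the 15.5 mm wide slot. Pin captive, cannot tilt; knob does not turn. Axes as the tray's
- slot_corner (a point): point on the gate block's top, 45 mm above the surface, directly under the knob's axis when the pin is in the corner of the slot. Axes as the tray's: the long leg arrives here along +y, the short leg leaves along +x
- slot_end (a point): point on the gate block's top, 45 mm above the surface, directly under the knob's axis when the pin is fully home at the closed end of the short leg, 50 mm along +x from slot_corner
- shutter (a joint): travel of knob and shutter blade along the long leg (tray +y), m: 0 at the leg's far end from the corner, 0.100 at the corner, a hard stop. Starts between 0 and 0.035. About 2 N of friction, stays where left. The pin has 3 mm of play, so the corner can be turned only from about 0.096 up
- lock (a joint): travel of the knob along the short leg (tray +x), m: 0 in the long leg, 0.050 fully home at the closed end, where it stops hard. About 2 N of friction, stays where it is left. In the long leg the slot's wall blocks it
- knob_lift (a joint): how far the knob is pulled up on its pin, m: 0 at rest, at most 0.012. A spring holds it down with about 9 N and pulls it back; it takes about 13 N upward to raise it 6 mm. Back the fingers off sideways before raising them, lest friction drags it up
- jar_tall: loose screw-top jar, 58 mm wide, 85 mm high, beside the gate block at about y -175 mm of the tray's frame; origin under its centre; leave alone
- jar_short: loose screw-top jar, 64 mm wide, 60 mm high, beside the gate block at about y +185 mm of the tray's frame; origin under its centre; leave alone
- cup: loose white ceramic cup, 68 mm wide, 75 mm high, near the left front of the gate block; origin under its centre; leave alone
- muller: loose glass muller (pigment grinder), 64 mm foot, 90 mm high, near the right front of the gate block; origin under its centre; leave alone
- brush: loose brush lying on the table in front of the gate block, roughly along y, 200 mm long, 42 mm wide, 20 mm high, origin under its middle; leave alone
- stylus: loose marbling stylus lying in front of the gate block, 14 mm square wooden handle 90 mm long with a 40 mm needle; leave alone
- comb: loose wooden marbling comb with a row of steel pins lying in the tray, 240 mm long along y, 14 mm high; leave alone

How it is judged:
By the outcome, as a careful person would: the job done as asked, in the order asked, and still so for the second after the job is handed in, with the robot touching nothing.
It also fails if it takes over 48 s, if anything falls off the work surface, if the arm or the gripper's body presses on something with over 40 N, if the wrist force passes 120 N, or if a joint passes its speed limit or range.

## Working session

There is one attempt and no reset: what is moved stays moved. The work goes in short steps, Python scripts to look and compute and a shell command to move; the robot and the scene stay as the last step left them, time stands still between calls to the robot, and variables do not carry over. Pictures are saved under pics/ and viewed, at most 10 in all, crops included, and the job is handed in when it is done.

```bash
mkdir -p pics; cat > h.py <<'E'
import numpy as np, cv2
from rig import ctrl
def snap(cam,name):
    c=ctrl.capture(cam); cv2.imwrite(f'pics/{name}.png',c['pixels']); np.savez(f'pics/{name}.npz',**c); return c
def ray(c,u,v,z):
    R=np.array(c['R']);t=np.array(c['t'])
    d=R.T@np.array([(u-c['cx'])/c['fx'],(v-c['cy'])/c['fy'],1]); o=-R.T@t
    return o+d*(z-o[2])/d[2]
E
python3 - <<'E'
from h import *
for n in('top','scene'):
    c=snap(n,n+'0'); print(n,-np.array(c['R']).T@np.array(c['t']))
s=ctrl.sense();print(s['time_s'],s['eef_pos'],s['ee_rot'],s['force'])
E
```

```text
top [378.7885659   18.99301933 988.8297533 ]
scene [ 805.60896007 -448.85935174  731.19181409]
0.1 [210.96940112 480.50703207 247.78980252] [-2.52110405e-04  2.05438711e-01  9.78669807e-01 -5.29707736e-04] [ 0.96079736  0.57788952 -0.15595486]
```

View pics/top0.png

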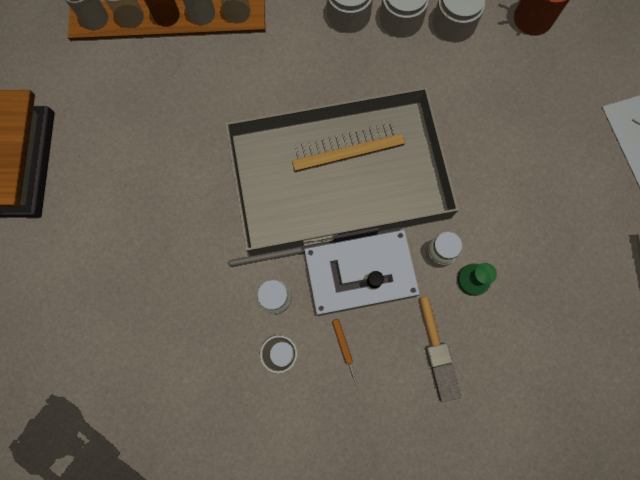

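View pics/scene0.png

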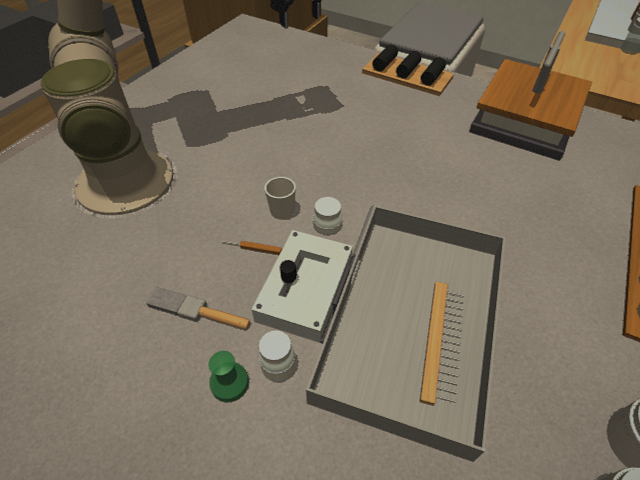

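The top view shows the gate block with corners near (305,245), (405,231), (418,297) and (317,314). The knob is at about (375,279), the slot corner near (335,290) and the slot end near (335,262). Tray +y points left in the image and +x points up.

```bash
python3 - <<'E'
from h import *
c=np.load('pics/top0.npz'); g=cv2.cvtColor(c['pixels'],cv2.COLOR_BGR2GRAY)
roi=np.zeros_like(g); roi[228:322,298:425]=1
m=((g>135)&(roi>0)).astype(np.uint8)*255
cs,_=cv2.findContours(m,cv2.RETR_EXTERNAL,cv2.CHAIN_APPROX_NONE); k=max(cs,key=cv2.contourArea)
r=cv2.minAreaRect(k); print(r)
P=np.array([ray(c,*p,45) for p in cv2.boxPoints(r)]); print(P.round(1)); print('c',P.mean(0), [np.linalg.norm(P[i]-P[i-1]) for i in range(4)])
C=P.mean(0)
# long axis = tray y
e=[P[i]-P[i-1] for i in range(4)]; y=max(e,key=lambda a:(np.linalg.norm(a)>150)*a[1]); y/=np.linalg.norm(y); x=np.array([y[1],-y[0],0])
print('x',x,'y',y,'yaw',np.degrees(np.arctan2(x[1],x[0])))
for n,u in (('start',(-25,-50)),('corner',(-25,50)),('end',(25,50))): print(n,(C+u[0]*x+u[1]*y).round(1))
mk=((g<40)&(roi>0)).astype(np.uint8); 
n,l,s,ce=cv2.connectedComponentsWithStats(mk)
for i in range(1,n):
    if s[i,4]>15: 
        p=ray(c,*ce[i],90); print(s[i],ce[i],p.round(1),'tray',(p-C)@x,(p-C)@y)
for nm,z in(('start',45),('k',90)): pass
big=cv2.resize(c['pixels'][220:325,290:430],None,fx=5,fy=5,interpolation=cv2.INTER_CUBIC); cv2.imwrite('pics/crop.png',big)
E
```

```text
((361.6278991699219, 271.4107360839844), (65.96926879882812, 103.62527465820312), 79.04593658447266)
[[ 582.8   62.    45. ]
 [ 622.3 -138.2   45. ]
 [ 494.2 -157.7   45. ]
 [ 456.9   37.2   45. ]]
c [539.04208235 -49.15154992  45.        ] [np.float64(128.35182383754395), np.float64(204.06366845185514), np.float64(129.57398542093605), np.float64(198.3674059613968)]
x [0.9821752  0.18796775 0.        ] y [-0.18796775  0.9821752   0.        ] yaw 10.834207841715708
start [ 523.9 -103.    45. ]
corner [505.1  -4.7  45. ]
end [554.2   4.7  45. ]
[330 228  59  15 186] [356.52688172 235.4516129 ] [598.7 -37.2  90. ] tray 60.81205696265353 0.5253698709297948
[298 241   5   5  22] [299.86363636 242.72727273] [584.8  68.7  90. ] tray 67.12626788353882 107.16384902807131
[336 263   5  21  24] [338.41666667 273.        ] [527.6  -2.9  90. ] tray -2.5773578837266022 47.62849457042339
[360 272  24  16 251] [373.10756972 280.03585657] [514.4 -66.5  90. ] tray -27.452060371433944 -12.36719419190091
```

View pics/crop.png

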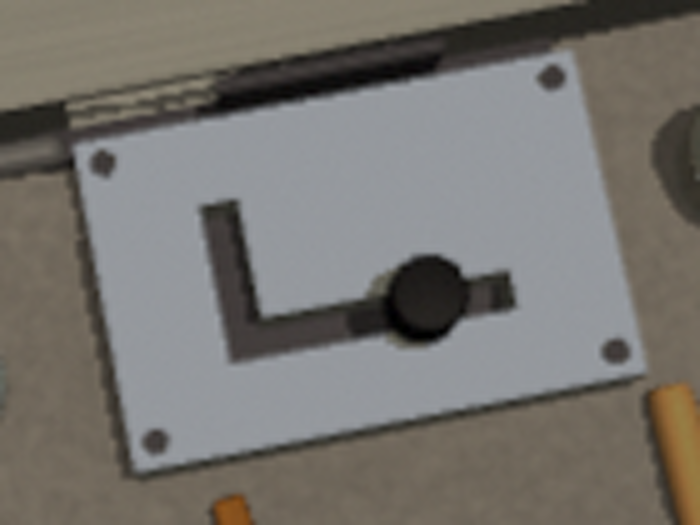

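The crop shows the block's four screws at crop pixels (102,162), (551,76), (615,351) and (155,441). The knob top is at about (428,292), partway along the long leg. I'll use the screws for the axes.

```bash
cat > frame.py <<'E'
from h import *
def frame(c,tl,tr,br,bl):
    P=[ray(c,*p,45) for p in (tl,tr,br,bl)]
    C=sum(P)/4; y=(P[0]-P[1])+(P[3]-P[2]); y/=np.linalg.norm(y); x=np.array([y[1],-y[0],0]); return C,x,y,P
E
python3 - <<'E'
from frame import *
c=np.load('pics/top0.npz'); f=lambda u,v:(u/5+290-.4,v/5+220-.4)
C,x,y,P=frame(c,f(102,162),f(551,76),f(615,351),f(155,441))
print(C,x,y,np.degrees(np.arctan2(x[1],x[0]))); print([((p-C)@x,(p-C)@y) for p in P])
k=ray(c,*f(428,292),90); print('knob',k,(k-C)@x,(k-C)@y)
for u in((235,205),(237,340),(508,292)): p=ray(c,*f(*u),45); print(u,p,(p-C)@x,(p-C)@y)
for n,u in (('corner',(-25,50)),('end',(25,50))): print(n,(C+u[0]*x+u[1]*y).round(1))
E
```

```text
[539.39651637 -47.40672452  45.        ] [0.98164172 0.1907342  0.        ] [-0.1907342   0.98164172  0.        ] 10.995634637821091
[(np.float64(55.29415646453433), np.float64(89.74712597424399)), (np.float64(55.36258719681957), np.float64(-89.92947208739652)), (np.float64(-55.36258719681962), np.float64(-89.82886288502758)), (np.float64(-55.29415646453438), np.float64(90.01120899818015))]
knob [518.17433574 -70.38310245  90.        ] -25.214959038584063 -18.506775364154713
(235, 205) [559.41349618  -0.57200527  45.        ] 28.582485385034296 42.15699156495146
(237, 340) [506.61262985  -1.0501883   45.        ] -23.340253635564277 51.75851839596749
(508, 292) [ 525.11443237 -105.7286852    45.        ] -25.14388227085376 -54.5271877642756
corner [505.3  -3.1  45. ]
end [554.4   6.4  45. ]
```

```bash
python3 -m jog '[{"delta_pos":[315,-592,-68],"angular":[0,0,0.605],"fingers":0},{"delta_pos":[315,-592,-68],"angular":[0,0,0.605],"fingers":0},{"delta_pos":[315,-592,-68],"angular":[0,0,0.605],"fingers":0},{"delta_pos":[315,-592,-68],"angular":[0,0,0.605],"fingers":0},{"delta_pos":[315,-592,-68],"angular":[0,0,0.605],"fingers":0},{"delta_pos":[315,-592,-68],"angular":[0,0,0.605],"fingers":0},{"delta_pos":[315,-592,-68],"angular":[0,0,0.605],"fingers":0},{"delta_pos":[315,-592,-68],"angular":[0,0,0.605],"fingers":0},{"delta_pos":[315,-592,-68],"angular":[0,0,0.605],"fingers":0},{"delta_pos":[315,-592,-68],"angular":[0,0,0.605],"fingers":0}]'
```

```text
time_s: 1.35
eef_pos: [492.8, -49.3, 187.3]
ee_rot: [-0.0, -0.095, 0.995, 0.0]
force: [1.9, 1.2, 0.3]
grip_width: 0.004
grip_force: 0.0
```

```bash
python3 -m jog '[{"delta_pos":[33,-62,-7],"angular":[0,0,0],"fingers":0},{"delta_pos":[33,-62,-7],"angular":[0,0,0],"fingers":0},{"delta_pos":[33,-62,-7],"angular":[0,0,0],"fingers":0}]'
python3 - <<'E'
from h import *
snap('wrist','w1');s=ctrl.sense();print(s['eef_pos'],s['ee_rot'])
E
```

```text
time_s: 1.72
eef_pos: [525.0, -109.1, 180.2]
ee_rot: [-0.001, -0.095, 0.995, 0.0]
force: [-1.5, 0.0, 0.4]
grip_width: 0.004
grip_force: 0.0
[ 524.82972117 -108.33211734  180.53585116] [-3.33921463e-04 -9.57381600e-02  9.95406450e-01  3.04570526e-04]
```

View pics/w1.png

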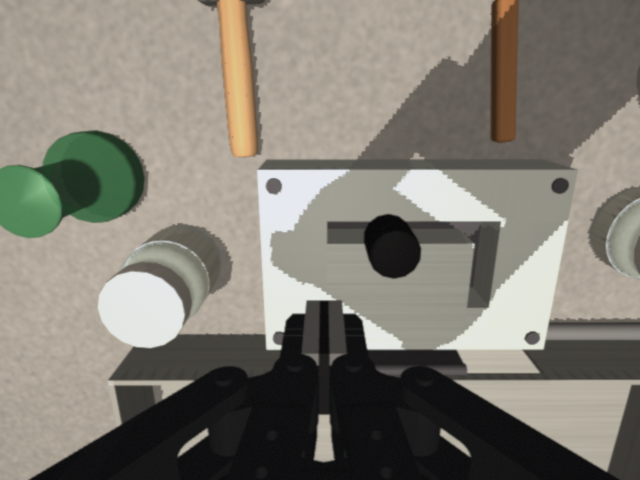

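The wrist view shows the shut fingertips near (323,305), left (tray −y) of the knob top at about (396,250). The block screws are at (274,186), (560,186), (532,338) and partly hidden at (280,338).

```bash
python3 - <<'E'
from frame import *
c=np.load('pics/w1.npz')
# image: up = -x, right=+y : tl(+x,+y)=(532,338), tr(+x,-y)=(279,338), br(-x,-y)=(274,186), bl=(560,186)
C,x,y,P=frame(c,(532,338),(279,338),(274,186),(560,186))
print(C,x,y,[((p-C)@x,(p-C)@y) for p in P])
k=ray(c,396,250,90); print('knob',k,(k-C)@x,(k-C)@y)
e=np.array([524.9,-109,45]);print('tcp tray',(e-C)@x,(e-C)@y)
E
```

```text
[541.01831365 -46.51350295  45.        ] [0.98210712 0.18832312 0.        ] [-0.18832312  0.98210712  0.        ] [(np.float64(55.11946701988709), np.float64(90.2816437356892)), (np.float64(55.10163484150977), np.float64(-90.65064682071997)), (np.float64(-55.10163484150959), np.float64(-90.07775523633353)), (np.float64(-55.119467019886926), np.float64(90.44675832136423))]
knob [516.3026163  -70.60734754  90.        ] -28.810890392208414 -19.008199212835226
tcp tray -27.597562656033165 -58.33298281258246
```

```bash
python3 -m jog '[{"delta_pos":[0,0,-50],"angular":[0,0,0],"fingers":0},{"delta_pos":[0,0,-85],"angular":[0,0,0],"fingers":0},{"delta_pos":[0,0,-100],"angular":[0,0,0],"fingers":0},{"delta_pos":[0,0,-100],"angular":[0,0,0],"fingers":0},{"delta_pos":[0,0,-100],"angular":[0,0,0],"fingers":0}]'
python3 - <<'E'
from h import *
snap('scene','s1')
im=cv2.imread('pics/s1.png');cv2.imwrite('pics/s1c.png',cv2.resize(im[130:350,180:420],None,fx=2.5,fy=2.5))
E
```

```text
time_s: 2.4
eef_pos: [526.0, -109.2, 82.2]
ee_rot: [0.001, -0.096, 0.995, -0.001]
force: [0.4, 0.2, 0.4]
grip_width: -0.002
grip_force: 0.0
```

View pics/s1c.png

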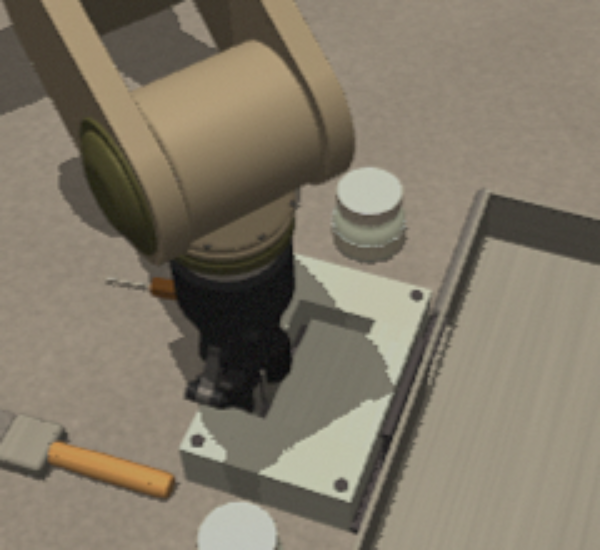

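The fingers are down beside the knob with no contact (about 0 N). I'll push along tray +y.

```bash
python3 -m jog '[{"delta_pos":[-1.5,8,0],"angular":[0,0,0],"fingers":0},{"delta_pos":[-3,16,0],"angular":[0,0,0],"fingers":0},{"delta_pos":[-4.6,24,0],"angular":[0,0,0],"fingers":0},{"delta_pos":[-6.1,32,0],"angular":[0,0,0],"fingers":0},{"delta_pos":[-7.7,40,0],"angular":[0,0,0],"fingers":0},{"delta_pos":[-9.2,48,0],"angular":[0,0,0],"fingers":0},{"delta_pos":[-10.7,56,0],"angular":[0,0,0],"fingers":0},{"delta_pos":[-12.2,64,0],"angular":[0,0,0],"fingers":0},{"delta_pos":[-12.2,64,0],"angular":[0,0,0],"fingers":0}]'
```

```text
time_s: 3.58
eef_pos: [512.6, -44.4, 80.4]
ee_rot: [-0.001, -0.096, 0.995, 0.0]
force: [0.1, 0.0, 0.3]
grip_width: -0.003
grip_force: 0.0
```

```bash
python3 -m jog '[{"delta_pos":[-0.8,4,1],"angular":[0,0,0],"fingers":0},{"delta_pos":[-1.5,8,1],"angular":[0,0,0],"fingers":0},{"delta_pos":[-1.9,10,1],"angular":[0,0,0],"fingers":0}]'
python3 -m jog '[{"delta_pos":[-0.4,2,0],"angular":[0,0,0],"fingers":0},{"delta_pos":[-0.8,4,0],"angular":[0,0,0],"fingers":0}]'
python3 - <<'E'
from h import *
snap('wrist','w2');s=ctrl.sense();print(s['eef_pos'],s['force'])
E
```

```text
time_s: 3.95
eef_pos: [510.9, -35.0, 81.5]
ee_rot: [-0.0, -0.095, 0.995, 0.0]
force: [-1.0, -1.4, -1.2]
grip_width: -0.003
grip_force: 1.1
time_s: 4.2
eef_pos: [510.3, -31.1, 81.6]
ee_rot: [-0.0, -0.095, 0.995, 0.0]
force: [-1.3, -2.7, -0.2]
grip_width: -0.001
grip_force: 1.0
[510.23824589 -30.91452578  81.65344348] [-0.03992237 -1.944159   -1.42719033]
```

View pics/w2.png

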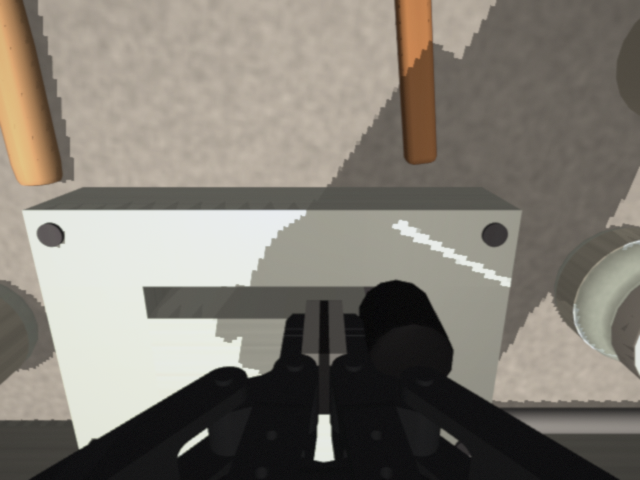

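The knob is against the right finger, near (405,330), and has been carried toward the corner. I'll keep pushing in small steps until the hard stop shows in the force.

```bash
python3 -m jog '[{"delta_pos":[-0.4,2,0],"angular":[0,0,0],"fingers":0},{"delta_pos":[-0.4,2,0],"angular":[0,0,0],"fingers":0}]'
python3 -m jog '[{"delta_pos":[-0.4,2,0],"angular":[0,0,0],"fingers":0},{"delta_pos":[-0.4,2,0],"angular":[0,0,0],"fingers":0}]'
```

```text
time_s: 4.5
eef_pos: [510.3, -30.1, 81.9]
ee_rot: [0.0, -0.096, 0.995, -0.001]
force: [0.4, -8.4, -2.3]
grip_width: -0.001
grip_force: 4.1
time_s: 4.75
eef_pos: [510.6, -29.5, 82.1]
ee_rot: [0.001, -0.096, 0.995, -0.002]
force: [1.2, -16.3, -2.8]
grip_width: -0.001
grip_force: 8.1
```

Hard stop at the corner (16 N). Next I'll back off sideways and go round to the −x side.

```bash
python3 -m jog '[{"delta_pos":[1,-5,0],"angular":[0,0,0],"fingers":0},{"delta_pos":[2.9,-14.7,0],"angular":[0,0,0],"fingers":0},{"delta_pos":[2.9,-14.7,0],"angular":[0,0,0],"fingers":0},{"delta_pos":[-15,-18,0],"angular":[0,0,0],"fingers":0},{"delta_pos":[-34.4,-21.9,0],"angular":[0,0,0],"fingers":0},{"delta_pos":[-34.4,-21.9,0],"angular":[0,0,0],"fingers":0},{"delta_pos":[-38,0,0],"angular":[0,0,0],"fingers":0},{"delta_pos":[-42.4,19.3,0],"angular":[0,0,0],"fingers":0},{"delta_pos":[-42.4,19.3,0],"angular":[0,0,0],"fingers":0},{"delta_pos":[-42.4,19.3,0],"angular":[0,0,0],"fingers":0}]'
python3 - <<'E'
from h import *
snap('wrist','w3');s=ctrl.sense();print(s['eef_pos'],s['force'])
E
```

```text
time_s: 6.0
eef_pos: [467.8, -8.3, 81.8]
ee_rot: [0.0, -0.096, 0.995, -0.0]
force: [0.0, 0.3, -0.4]
grip_width: 0.001
grip_force: 0.0
[467.68797612  -8.43898834  81.76043259] [-0.30448585 -0.29953616  0.16984811]
```

View pics/w3.png

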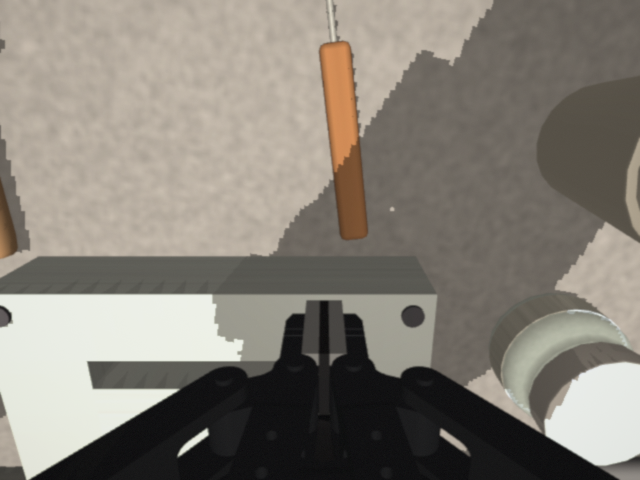

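The knob is now hidden behind the fingers, which stand in front of it at about tray (−63,52). I'll push along +x.

```bash
python3 -m jog '[{"delta_pos":[7.9,1.5,0],"angular":[0,0,0],"fingers":0},{"delta_pos":[13.8,2.7,0],"angular":[0,0,0],"fingers":0},{"delta_pos":[19.6,3.8,0],"angular":[0,0,0],"fingers":0},{"delta_pos":[23.6,4.5,0],"angular":[0,0,0],"fingers":0}]'
python3 -m jog '[{"delta_pos":[5.9,1.1,0],"angular":[0,0,0],"fingers":0},{"delta_pos":[11.8,2.3,0],"angular":[0,0,0],"fingers":0},{"delta_pos":[17.7,3.4,0],"angular":[0,0,0],"fingers":0},{"delta_pos":[23.6,4.5,0],"angular":[0,0,0],"fingers":0}]'
```

```text
time_s: 6.55
eef_pos: [491.1, -3.5, 81.6]
ee_rot: [-0.0, -0.095, 0.995, -0.0]
force: [-2.1, -1.7, 0.3]
grip_width: -0.001
grip_force: 1.1
time_s: 7.05
eef_pos: [514.7, 1.2, 81.6]
ee_rot: [-0.0, -0.095, 0.995, 0.0]
force: [-3.0, -1.9, 0.5]
grip_width: 0.004
grip_force: 1.2
```

Moving with friction only. I'll go on to the end stop.

```bash
python3 -m jog '[{"delta_pos":[4,0.8,0],"angular":[0,0,0],"fingers":0},{"delta_pos":[8,1.5,0],"angular":[0,0,0],"fingers":0},{"delta_pos":[12,2.3,0],"angular":[0,0,0],"fingers":0},{"delta_pos":[12,2.3,0],"angular":[0,0,0],"fingers":0}]'
python3 -m jog '[{"delta_pos":[3,0.6,0],"angular":[0,0,0],"fingers":0},{"delta_pos":[3,0.6,0],"angular":[0,0,0],"fingers":0}]'
python3 -m jog '[{"delta_pos":[2,0.4,0],"angular":[0,0,0],"fingers":0},{"delta_pos":[2,0.4,0],"angular":[0,0,0],"fingers":0}]'
```

```text
time_s: 7.55
eef_pos: [526.7, 3.6, 81.7]
ee_rot: [0.0, -0.095, 0.995, 0.0]
force: [-0.6, -0.3, 0.2]
grip_width: -0.0
grip_force: 0.0
time_s: 7.8
eef_pos: [529.2, 4.0, 81.6]
ee_rot: [-0.0, -0.095, 0.995, 0.0]
force: [-3.3, -0.7, 0.6]
grip_width: -0.004
grip_force: 1.5
time_s: 8.05
eef_pos: [529.8, 4.1, 81.6]
ee_rot: [-0.002, -0.096, 0.995, -0.0]
force: [-12.9, -5.4, 7.0]
grip_width: -0.002
grip_force: 6.5
```

```bash
python3 -m jog '[{"delta_pos":[1.5,0.3,0],"angular":[0,0,0],"fingers":0},{"delta_pos":[1.5,0.3,0],"angular":[0,0,0],"fingers":0}]'
python3 -m jog '[{"delta_pos":[-10,-2,0],"angular":[0,0,0],"fingers":0},{"delta_pos":[-40,-8,0],"angular":[0,0,0],"fingers":0},{"delta_pos":[-40,-8,0],"angular":[0,0,0],"fingers":0},{"delta_pos":[-60,-12,60],"angular":[0,0,0],"fingers":0},{"delta_pos":[-120,-23,110],"angular":[0,0,0],"fingers":0},{"delta_pos":[-150,-29,150],"angular":[0,0,0],"fingers":0},{"delta_pos":[-150,-29,150],"angular":[0,0,0],"fingers":0},{"delta_pos":[-150,-29,150],"angular":[0,0,0],"fingers":0},{"delta_pos":[-150,-29,150],"angular":[0,0,0],"fingers":0}]'
python3 - <<'E'
from h import *
c=snap('top','t2')
cv2.imwrite('pics/t2c.png',cv2.resize(c['pixels'][210:410,220:500],None,fx=2.8,fy=2.8,interpolation=cv2.INTER_CUBIC))
snap('scene','s2')
E
```

```text
time_s: 8.3
eef_pos: [530.2, 4.1, 81.6]
ee_rot: [-0.004, -0.096, 0.995, -0.0]
force: [-20.2, -6.8, 12.5]
grip_width: -0.004
grip_force: 10.2
time_s: 9.43
eef_pos: [383.3, -24.2, 230.6]
ee_rot: [-0.001, -0.096, 0.995, 0.001]
force: [-0.4, -0.6, -0.3]
grip_width: -0.001
grip_force: 0.0
```

View pics/t2c.png

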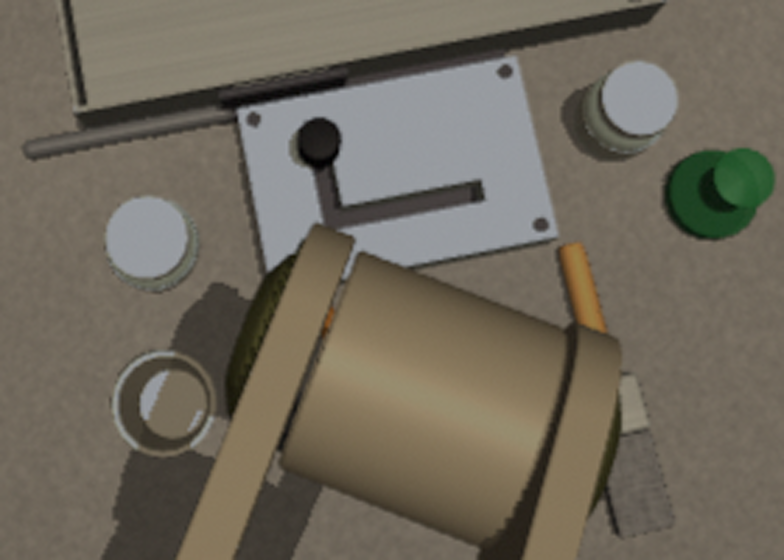

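View pics/s2.png

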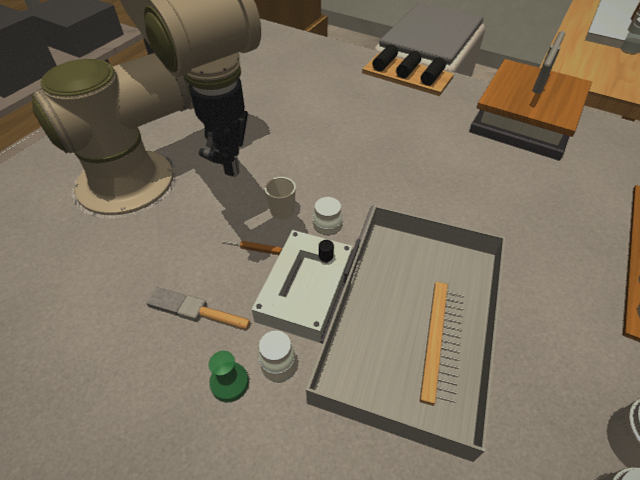

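The knob stands at the closed end of the short leg, crop (319,141), and the other objects are where they were. I'll check the position, then hand in.

```bash
python3 - <<'E'
from h import *
c=np.load('pics/t2.npz'); k=ray(c,319/2.8+220-.3,141/2.8+210-.3,90); print(k)
d=np.linalg.norm(k[:2]-[554.4,6.4]); print(d)
if d<4: print(ctrl.finish_job())
E
```

```text
[551.83156132   5.85757112  90.        ]
2.6250916859097653
the job is handed in; nothing more can be done
None
```

The drain is shut: I pushed the knob round the corner to the hard stop at the short leg's closed end and backed the fingers off. The last picture put the knob 2.6 mm from the computed slot end, about the camera calibration error. The other objects looked unmoved, and the job is handed in at about 9.5 s.

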